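Clamp and clean a batch of aluminium housings in the wash nest

TASK

Lay every aluminium housing from the bench flat in a pocket of its own in the wash nest's sliding carriage, which must first be pulled out from under the overhang, then push the carriage fully home under the overhang and swing the toggle clamp over onto the housings. With them clamped, and only then, press the cleaner canister's cap right down and let it come up again. Then swing the clamp fully back open, pull the carriage right out, and put all the housings flat in the green tray, not stacked, leaving the clamp open, the carriage out and the other things on the bench alone.

Things in the scene. Friction and masses are not known exactly. Their poses are not given: they have to be found in the camera images.
- housing1: one of up to three identical plain aluminium housings (two or three are present; None at all times if absent): a square extruded bar 100 x 28 x 28 mm, 0.13 kg, dark groove along each long face; all four long faces are alike. Origin at its centre (14 mm above what it lies on), x axis along its length. Starts on the bench at the robot's left.
- housing2: one of up to three identical plain aluminium housings (two or three are present; None at all times if absent): a square extruded bar 100 x 28 x 28 mm, 0.13 kg, dark groove along each long face; all four long faces are alike. Origin at its centre (14 mm above what it lies on), x axis along its length. Starts on the bench at the robot's left.
- housing3: one of up to three identical plain aluminium housings (two or three are present; None at all times if absent): a square extruded bar 100 x 28 x 28 mm, 0.13 kg, dark groove along each long face; all four long faces are alike. Origin at its centre (14 mm above what it lies on), x axis along its length. Starts on the bench at the robot's left.
- nest: fixed wash nest on the bench, an aluminium base plate 150 x 460 mm, 12 mm thick; its pose varies. Origin on the bench. Its y axis (robot's left when yaw is 0) is the direction in which the carriage slides home; its x points away from the robot.
- overhang (a point): middle of the underside of the grey overhang, a bar along nest x, 22 mm wide in y, that crosses above the carriage's path: underside 69 mm and top 81 mm above the bench, 11 mm above housings lying in the pockets. It hangs from a post at the far side and ends 72 mm to the robot's side of this point. What is under it cannot be reached from above.
- carriage (a joint): slide of the black carriage in m: 0 = right out (pockets clear of the overhang, loading place), 0.205 = fully home against the stop, under the clamp. Stays where left, friction about 1.5 N. Starts part-way in.
- carriage_mid (a point): centre of the carriage's pocket floor, 30 mm above the bench, axes as the nest's. Three pockets, centred at y = -56, 0 and +56 mm from it, each 112 mm long in x and 36 mm wide in y, separated and edged by ridges 10 mm high; a housing lies in a pocket along x. The carriage is 126 x 170 mm.
- carriage_grip (a point): a point on the carriage's pull post 10 mm below its top: an upright black round post 18 mm in diameter at the carriage's robot side, standing from 28 to 88 mm above the bench; it passes clear of the overhang's end.
- clamp (a joint): angle of the toggle clamp's arm in rad: 0 = lying flat on the housings in the carriage (with no housing it goes to -0.08), 1.65 = fully open, upright. Its over-centre spring, with the arm's weight, drives it shut below about 0.95 and open above about 1.1 (up to about 0.7 N m at the ends). Starts open.
- clamp_grip (a point): grip point of the clamp: a round black bar 16 mm in diameter, 95 mm long, parallel to nest x, at the end of the clamp's arm; the point is 55 mm to the far (+x) side of the arm, 33 mm from the bar's end. It may be pinched from above across nest y and carried round the hinge with the tool always pointing down: it turns between the fingers.
- clamp_hinge (a point): point on the clamp's hinge axis (the axis is parallel to nest x), level in x with the grip point, 72 mm above the bench. With the clamp at 0 the grip point is 188 mm to nest -y and 44 mm above it; as the joint grows it rises and swings over to nest +y (radius 193 mm).
- canister: fixed cleaner canister on the far side of the nest: upright aluminium bottle, 62 mm in diameter, with a white sprung nozzle cap whose nozzle points to the nest. Origin under its centre.
- cap (a joint): how far the canister's cap is pressed down in m: 0 = up, 0.008 = stop. Springs back; force about 3 N to start, 8 N at 0.008.
- cap_top (a point): centre of the cap's top (36 mm in diameter), 182 mm above the bench when up.
- tray: fixed green drain tray, outside 205 (x) x 145 (y) x 35 mm high, walls and floor 5 mm. Origin under its centre on the bench. Its floor takes three housings side by side, e.g. lying along y at x = -56, 0 and +56 mm.
- tape_roll: bystander: cardboard roll, 100 mm across, 24 mm high. Leave alone.
- carton: bystander: small carton 120 x 90 x 70 mm. Leave alone.
- driver: bystander: screwdriver lying on the bench. Leave alone.
Not all that is in view belongs to the job. Leave any red or turquoise look-alike of the housing2 alone.

How it is judged:
On the way, in this order (a step that is already met when the one before it is completed fails the run):
1. every housing seated in the carriage, carriage fully home, clamp still open (x of housing1 in the frame of carriage_mid between -0.015 and 0.015 m and y of housing1 in the frame of carriage_mid between -0.075 and 0.075 m and z of housing1 in the frame of carriage_mid between 0.009 and 0.0185 m and x of housing2 in the frame of carriage_mid between -0.015 and 0.015 m and y of housing2 in the frame of carriage_mid between -0.075 and 0.075 m and z of housing2 in the frame of carriage_mid between 0.009 and 0.0185 m and x of housing3 in the frame of carriage_mid between -0.015 and 0.015 m and y of housing3 in the frame of carriage_mid between -0.075 and 0.075 m and z of housing3 in the frame of carriage_mid between 0.009 and 0.0185 m and value of joint carriage above 0.197 m and value of joint clamp above 1.45 rad), for 0.2 s.
2. clamp swung over and lying flat on the housings, carriage home (x of housing1 in the frame of carriage_mid between -0.015 and 0.015 m and y of housing1 in the frame of carriage_mid between -0.075 and 0.075 m and z of housing1 in the frame of carriage_mid between 0.009 and 0.0185 m and x of housing2 in the frame of carriage_mid between -0.015 and 0.015 m and y of housing2 in the frame of carriage_mid between -0.075 and 0.075 m and z of housing2 in the frame of carriage_mid between 0.009 and 0.0185 m and x of housing3 in the frame of carriage_mid between -0.015 and 0.015 m and y of housing3 in the frame of carriage_mid between -0.075 and 0.075 m and z of housing3 in the frame of carriage_mid between 0.009 and 0.0185 m and value of joint carriage above 0.197 m and value of joint clamp between -0.04 and 0.06 rad), for 0.3 s.
3. canister cap pressed right down while clamped (value of joint cap above 0.006 m and value of joint clamp between -0.04 and 0.06 rad and value of joint carriage above 0.197 m), for 0.05 s.
4. cap let up again while still clamped (value of joint cap below 0.001 m and value of joint clamp between -0.04 and 0.06 rad and value of joint carriage above 0.197 m), for 0.1 s.
5. clamp swung fully back open (value of joint clamp above 1.45 rad), for 0.2 s.
6. carriage pulled right out (value of joint carriage below 0.01 m), for 0.1 s.
At the end, for the whole second after the job is handed in: Every housing lies flat and still on the tray's floor (centre inside the tray, 10 to 26 mm above its underside), the clamp is open (above 1.45 rad), the carriage right out (within 10 mm) and the cap up (within 1 mm) (x of housing1 in the frame of tray between -0.1 and 0.1 m and y of housing1 in the frame of tray between -0.07 and 0.07 m and z of housing1 in the frame of tray between 0.01 and 0.026 m and linear speed of each of housing1, housing2, housing3 below 0.03 m/s and x of housing2 in the frame of tray between -0.1 and 0.1 m and y of housing2 in the frame of tray between -0.07 and 0.07 m and z of housing2 in the frame of tray between 0.01 and 0.026 m and x of housing3 in the frame of tray between -0.1 and 0.1 m and y of housing3 in the frame of tray between -0.07 and 0.07 m and z of housing3 in the frame of tray between 0.01 and 0.026 m and value of joint clamp above 1.45 rad and value of joint carriage below 0.01 m and value of joint cap below 0.001 m); the robot touches nothing.
It fails at once if cap pressed more than 4 mm while the clamp is not shut (value of joint cap above 0.004 m and value of joint clamp above 0.12 rad).
It fails at once if a bystander moved by more than 30 mm (distance of any of tape_roll, carton, driver from where it was at the start of the episode above 0.03 m).
Of housing1, housing2, housing3 only 2 to 3 are there at a start; the rules pass over those that are not, and their reading is None.
At some moment in a run one of housing1, housing2, housing3 may be knocked a few centimetres aside while the robot is not near it.
Once in a run the grip may slacken for a moment while it holds something.
It also fails if it takes over 210 s, if anything falls off the work surface, if the arm or the gripper's body presses on something with over 40 N, if the wrist force passes 120 N, or if a joint passes its speed limit or range.

ROBOT

A 6-joint arm with a two-finger parallel gripper is mounted at the origin on the work surface. World frame = base frame: x ahead of the robot, y to its left, z up, the work surface at z = 0. Lengths are in m, angles in rad, forces in N, time in s.
With the tool pointing down it reaches from about 0.275 to 0.75 m from the base axis. Payload 10.2 kg.
Tool frame: the origin (TCP) lies midway between the tips of the shut fingers; the grasp point (between the pads) lies 19 mm behind it (env.hold_point_z is the distance from the TCP to the grasp point, in m); z points along the fingers, y is the line along which they close (so a half turn about z gives the same grasp; the last joint's range is limited). The gripper opens to 85 mm and grips with 20 to 120 N. Pads are 22 mm wide; open, the fingers measure 114 mm over their backs; the gripper's body (76 mm by 85 mm) begins 54 mm behind the grasp point. The pads swing forward as they close: fully open they stand 13 mm farther back than shut.
Start: joints at [0.982, 0.313, 1.498, -0, 1.331, -0.223], TCP at [0.188, 0.49, 0.231] pointing down, gripper open.
Joint ranges: [-2.94, 2.94], [-0.97, 2.17], [0.19, 2.56], [-1.23, 4.37], [0.02, 3.11], [-2.88, 2.88]. Speed limits (rad/s): [2.39, 2.39, 3.01, 3.14, 3.14, 3.14].

INTERFACE

Orientations are given as a unit quaternion [x, y, z, w].
In Python, from bench import env, kinematics, monitor, eyes, job gives the robot as it stands. The module is installed in compiled form; this text tells all that it offers. Calls block until the motion is done:
- env.reach(position, orientation): joint-space move of the TCP to a pose.
- env.movel(position, velocity=0.15, frame=None, guard=None): straight line of the TCP; frame=None keeps the orientation; velocity is the mean speed in m/s. With guard (N) it stops when the force on the tool has changed by that much, and returns True; else False.
- env.set_joints(angles): joint-space move.
- env.release() and env.close_gripper(effort=None): open the fingers fully, or close them until they stop; effort is the grip in N (None keeps the last).
- env.hold(seconds).
- kinematics.ik(position, orientation): joint angles nearest the present ones, or None.
- monitor.sense(): the state.
- eyes.grab_frame(name): name is "scene" or "top"; returns a dict with "frame" (400x640x3 uint8, red, green, blue), "mtx" (3x3 intrinsics, pixels), "view" (4x4, takes a point from world to camera coordinates). Camera axes: x right, y down, z forward; pixel columns grow to the right and rows downward; lengths in m; the calibration is good to about 2 mm. A picture is of the moment at which its call begins. There is no depth.
A pose or a line that the arm cannot do raises env.MotionError and nothing moves.
- job.hand_in(): hands the job in; it is judged then, once.
The state is a dict: "clock": time; "joints": joint angles; "qvel": joint speeds; "joint_efforts": joint torques, N m; "position": TCP position; "ee_rot": TCP orientation; "contact_force": force on the tool from outside, world axes, zero at the start; "ft_torque": the same for the moment, N m; "finger_gap": opening from 0.0 (shut) to 1.0 (fully open); "gripper_force": force on a finger pad.
Only numpy, scipy, OpenCV 4.12 (cv2) and the standard library are available. Lean on these libraries where they do the work, as an engineer would, in place of code of your own. Each camera call takes 0.05 s, during which the arm holds its last target. There are 200 camera calls.

## Working session

There is one attempt and no reset: what is moved stays moved. The work goes in short steps, each a Python script; the robot and the scene stay as the last script left them, time stands still between calls to the robot, and variables do not carry over. Pictures are saved under pics/ and viewed, at most 14 in all, crops included, and the job is handed in when it is done.

```bash
mkdir -p pics; ls; python3 - <<'E'
from bench import env,monitor,eyes
import cv2,numpy as np
for n in("scene","top"):
    f=eyes.grab_frame(n); cv2.imwrite(f"pics/{n}0.png",f["frame"][:,:,::-1]); print(n,f["mtx"].round(2).tolist(),f["view"].round(4).tolist())
s=monitor.sense();print(s["clock"],s["position"],s["ee_rot"],env.hold_point_z)
E
```

```text
pics
scene [[436.86, 0.0, 313.7], [0.0, 436.86, 196.52], [0.0, 0.0, 1.0]] [[0.4501, 0.8928, -0.0166, -0.3022], [0.6655, -0.3478, -0.6605, -0.2506], [-0.5955, 0.2862, -0.7507, 1.5807], [0.0, 0.0, 0.0, 1.0]]
top [[369.41, 0.0, 316.6], [0.0, 369.41, 199.03], [0.0, 0.0, 1.0]] [[0.0469, -0.9989, -0.0004, 0.0228], [-0.9746, -0.0456, -0.2192, 0.5619], [0.2189, 0.0106, -0.9757, 1.0061], [0.0, 0.0, 0.0, 1.0]]
0.1 [0.1876879  0.49008304 0.23081295] [ 1.81877702e-01  9.83321008e-01 -4.99707660e-04 -2.17441859e-04] 0.0187
```

View pics/scene0.png

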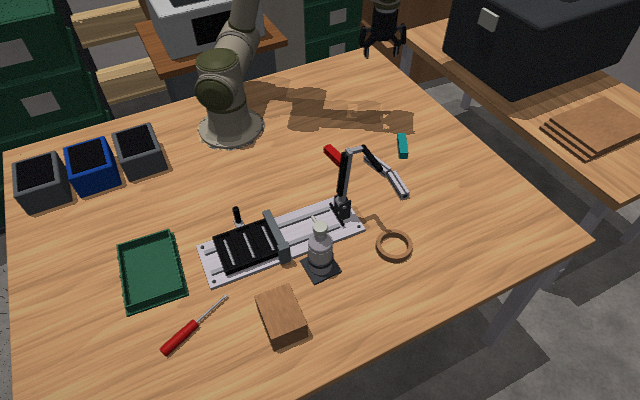

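View pics/top0.png

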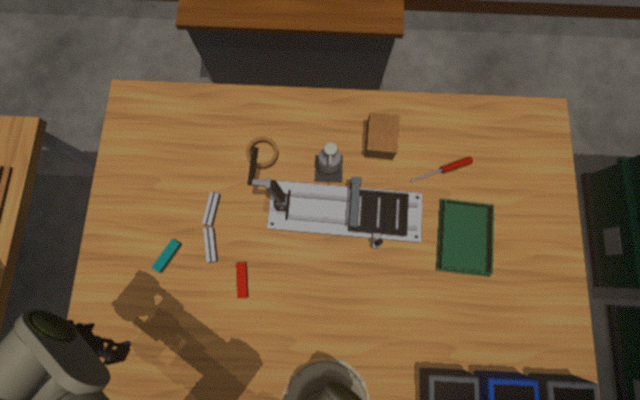

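The scene view shows the nest from about (205,265) to (355,220), the tray at (152,270) and the canister at (320,255). The top view shows two housings nearly end to end at (211,208) and (210,243). I'll zoom in for detail.

```bash
python3 - <<'E'
import cv2
a=cv2.imread("pics/top0.png")[135:285,185:445]; cv2.imwrite("pics/topc.png",cv2.resize(a,None,fx=3,fy=3,interpolation=cv2.INTER_CUBIC))
b=cv2.imread("pics/scene0.png")[130:300,190:430]; cv2.imwrite("pics/scc.png",cv2.resize(b,None,fx=3.3,fy=3.3,interpolation=cv2.INTER_CUBIC))
E
```

```text
(no output)
```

View pics/topc.png

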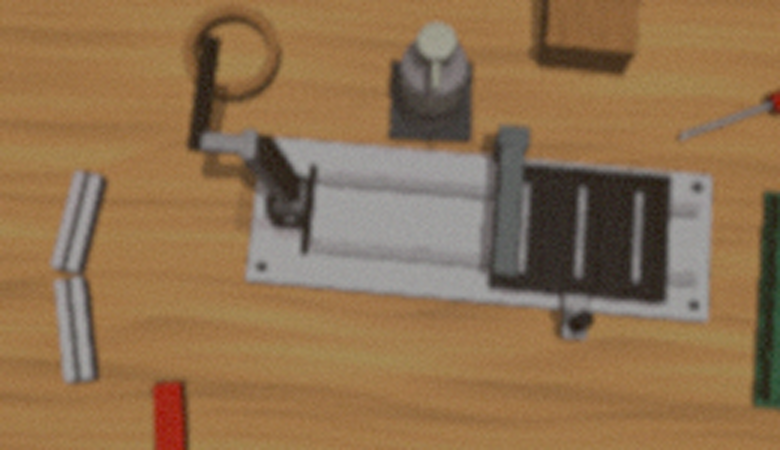

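View pics/scc.png

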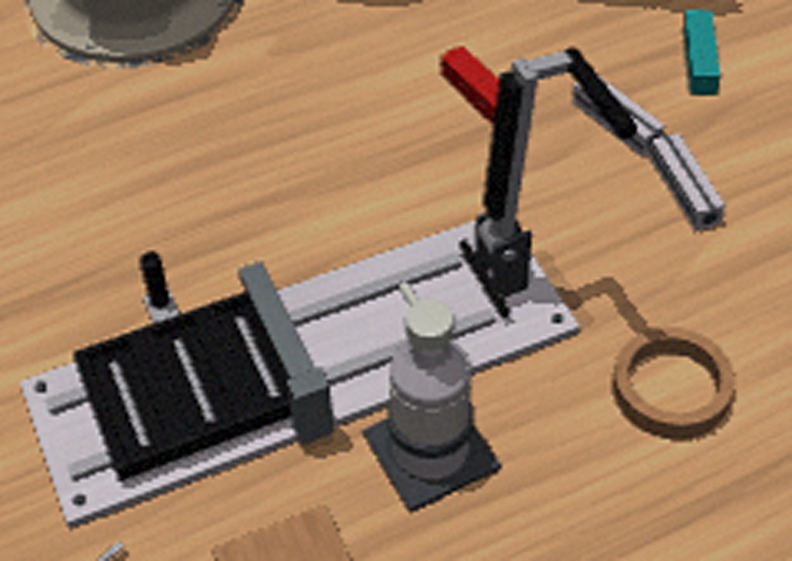

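```bash
cat > vis.py <<'E'
import numpy as np,cv2
from scipy.optimize import least_squares
C={'scene':(np.array([[436.86,0,313.7],[0,436.86,196.52],[0,0,1]]),np.array([[.4501,.8928,-.0166,-.3022],[.6655,-.3478,-.6605,-.2506],[-.5955,.2862,-.7507,1.5807]])),
'top':(np.array([[369.41,0,316.6],[0,369.41,199.03],[0,0,1]]),np.array([[.0469,-.9989,-.0004,.0228],[-.9746,-.0456,-.2192,.5619],[.2189,.0106,-.9757,1.0061]]))}
def proj(c,P):
    K,V=C[c]; p=(V[:,:3]@np.atleast_2d(P).T+V[:,3:]); q=K@p; return (q[:2]/q[2]).T
def unproj(c,uv,z):
    K,V=C[c]; d=V[:,:3].T@np.linalg.inv(K)@np.array([uv[0],uv[1],1.]); o=-V[:,:3].T@V[:,3]
    return o+d*(z-o[2])/d[2]
def tri(us,ut):
    return least_squares(lambda P:np.r_[proj('scene',P)[0]-us,proj('top',P)[0]-ut],[.5,0,.1]).x
def rect(lx,ly,z,obs,x0):
    "fit x,y,yaw; obs {cam: 4 px} in order (+-),(++),(-+),(--)"
    c=np.array([[1,-1],[1,1],[-1,1],[-1,-1]])*[lx/2,ly/2]
    def pts(p):
        s,k=np.sin(p[2]),np.cos(p[2]); return np.c_[c@np.array([[k,s],[-s,k]])+p[:2],np.full(4,z)]
    r=least_squares(lambda p:np.concatenate([(proj(n,pts(p))-np.array(o)).ravel() for n,o in obs.items()]),x0)
    return r.x,np.abs(r.fun).max()
tc=lambda *p:[np.array(q)/3+[185,135]-1/3 for q in p]
sc=lambda *p:[np.array(q)/3.3+[190,130]-.35 for q in p]
E
python3 - <<'E'
from vis import *
np.set_printoptions(precision=4,suppress=True)
# order (+x,-y),(+x,+y),(-x,+y),(-x,-y)
t=tc((712,173),(255,137),(246,281),(708,322)); s=sc((70,523),(578,328),(475,222),(22,383))
for o in({'top':t},{'scene':s},{'top':t,'scene':s}): print("nest",rect(.15,.46,.012,o,[.5,0,0]))
print("cap",tri(sc((430,318))[0],tc((437,40))[0]),unproj('top',tc((437,40))[0],.182),unproj('scene',sc((430,318))[0],.182))
print("post top",tri(sc((151,258))[0],tc((580,321))[0]),unproj('top',tc((580,321))[0],.088),unproj('scene',sc((151,258))[0],.088))
for n in('top','scene'):
    im=cv2.imread(f"pics/{n}0.png"); h=cv2.cvtColor(im,cv2.COLOR_BGR2HSV)
    m=cv2.inRange(h,(55,70,20),(85,255,255))
    k,l,st,ce=cv2.connectedComponentsWithStats(m)
    for i in range(1,k):
        if st[i,4]>1000 and st[i,0]>50 and st[i,0]+st[i,2]<560: print(n,st[i],cv2.boxPoints(cv2.minAreaRect(np.argwhere(l==i)[:,::-1].astype(np.float32))).round(1).tolist())
for n,u in(("h1",[(75,172),(105,175),(82,273),(53,268)]),("h2",[(55,280),(85,278),(97,380),(65,382)])):
    print(n,[unproj('top',q,.028)[:2] for q in tc(*u)])
E
```

```text
nest (array([ 0.5404, -0.0359, -0.0361]), np.float64(1.609928483600072))
nest (array([ 0.5404, -0.0408, -0.0266]), np.float64(6.2493722212515195))
nest (array([ 0.5404, -0.0385, -0.0312]), np.float64(7.132285813351473))
cap [0.6734 0.0186 0.1819] [0.6731 0.018  0.182 ] [0.6736 0.0191 0.182 ]
post top [ 0.4425 -0.1265  0.0853] [ 0.4423 -0.1255  0.088 ] [ 0.4445 -0.1275  0.088 ]
top [ 441  200   46   75 2865] [[439.6000061035156, 271.1000061035156], [444.70001220703125, 199.89999389648438], [490.8999938964844, 203.1999969482422], [485.79998779296875, 274.3999938964844]]
scene [ 304    0   59   64 2656] [[304.0, 0.0], [362.0, 0.0], [362.0, 63.0], [304.0, 63.0]]
scene [ 117  229   72   87 4313] [[109.0999984741211, 243.0], [171.6999969482422, 227.60000610351562], [189.5, 300.20001220703125], [126.9000015258789, 315.5]]
h1 [array([0.5745, 0.371 ]), array([0.5728, 0.3407]), array([0.4733, 0.3529]), array([0.4769, 0.3819])]
h2 [array([0.4652, 0.3785]), array([0.4686, 0.3494]), array([0.3709, 0.3272]), array([0.3675, 0.3577])]
```

```bash
python3 - <<'E'
from vis import *
np.set_printoptions(precision=4,suppress=True)
t=tc((712,173),(255,137),(246,281),(708,322)); s=sc((70,523),(578,328),(475,222),(22,383))
for a,b in zip(t,s): print(unproj('top',a,.012)[:2],unproj('scene',b,.012)[:2])
# tray: polygon of convex hull, image->rim plane
for n in('top','scene'):
    im=cv2.imread(f"pics/{n}0.png"); h=cv2.cvtColor(im,cv2.COLOR_BGR2HSV)
    m=cv2.inRange(h,(50,60,15),(90,255,255)); k,l,st,_=cv2.connectedComponentsWithStats(m)
    q=proj(n,[.52,-.4,.01])[0]; print(n,q)
    i=l[int(q[1]),int(q[0])]; hull=cv2.convexHull(np.argwhere(l==i)[:,::-1].astype(np.int32)); 
    ap=cv2.approxPolyDP(hull,4,True)[:,0]; print(ap.tolist()); 
    for p in ap: print(unproj(n,p,.035)[:2],unproj(n,p,0)[:2])
E
```

```text
[ 0.6074 -0.2699] [ 0.6068 -0.2662]
[0.6235 0.1961] [0.6263 0.187 ]
[0.4752 0.194 ] [0.4772 0.1662]
[ 0.4559 -0.2636] [ 0.4592 -0.261 ]
top [465.8242 222.798 ]
[[488, 275], [437, 269], [445, 200], [487, 209]]
[ 0.3685 -0.4466] [ 0.3699 -0.4625]
[ 0.3785 -0.3026] [ 0.3802 -0.3137]
[ 0.5812 -0.3312] [ 0.5896 -0.3433]
[ 0.5598 -0.4541] [ 0.5674 -0.4702]
scene [151.9537 283.1941]
[[188, 294], [127, 315], [117, 245], [168, 229]]
[ 0.6109 -0.3228] [ 0.5883 -0.3247]
[ 0.5983 -0.4714] [ 0.5753 -0.4786]
[ 0.3738 -0.4553] [ 0.3428 -0.4619]
[ 0.3842 -0.316 ] [ 0.3535 -0.3176]
```

```bash
cat > rob.py <<'E'
from bench import env,kinematics,monitor,eyes,job
from vis import *
np.set_printoptions(precision=4,suppress=True)
PSI=-0.040; NX=np.array([np.cos(PSI),np.sin(PSI),0]); NY=np.array([-np.sin(PSI),np.cos(PSI),0])
NC=np.array([.5405,-.036,0]); HP=env.hold_point_z
N=lambda x,y,z:NC+x*NX+y*NY+np.array([0,0,z])
def quat(th,p):
    "tool down, tool x at angle th (closes across th), half turn chosen for small joint 6"
    best=None
    for t in(th,th+np.pi):
        q=np.array([np.cos(t/2),np.sin(t/2),0,0]); j=kinematics.ik(p,q)
        if j is not None and (best is None or abs(j[5])<best[0]): best=(abs(j[5]),q)
    if best is None: raise RuntimeError(f"no ik {p}")
    return best[1]
def go(p,th,z=.33):
    "rise straight, joint move above p, then line down to p (p = grasp point)"
    s=monitor.sense(); c=np.array(s['position'])
    if c[2]<z-.01: env.movel([c[0],c[1],z],velocity=.3)
    p=np.array(p)-[0,0,HP]; q=quat(th,p)
    env.reach([p[0],p[1],z],q); return p
def down(p,v=.2,guard=None): return env.movel(list(np.array(p)),velocity=v,guard=guard)
def up(z=.33,v=.3):
    c=monitor.sense()['position']; env.movel([c[0],c[1],z],velocity=v)
def st(*a):
    s=monitor.sense(); print(*a,'t%.1f'%s['clock'],s['position'],'F',s['contact_force'],'gap %.3f'%s['finger_gap'],'gf %.1f'%s['gripper_force'])
def snap(tag):
    for n in('scene','top'): cv2.imwrite(f"pics/{n}{tag}.png",eyes.grab_frame(n)['frame'][:,:,::-1])
E
python3 - <<'E'
from rob import *
p=np.array([.4435,-.1265,.078])
t=go(p,PSI,.25); down(t,.25); env.close_gripper(20); st('grip')
c=np.array(monitor.sense()['position'])
r=env.movel(list(c-.2*NY),velocity=.07,guard=10); st('pulled',r)
env.release(); st('rel'); up(.33)
env.reach([.3,-.2,.35],quat(0,[.3,-.2,.35])); st()
snap(1)
b=cv2.imread("pics/top1.png")[130:290,90:]; cv2.imwrite("pics/t1.png",cv2.resize(b[:,:400],None,fx=2,fy=2,interpolation=cv2.INTER_CUBIC))
E
```

```text
grip t4.3 [ 0.4437 -0.1267  0.0596] F [-0.7318 -0.1961  5.6994] gap 0.197 gf 20.9
pulled True t5.3 [ 0.442  -0.1628  0.0596] F [2.3333 6.3014 5.522 ] gap 0.207 gf 21.5
rel t5.9 [ 0.4418 -0.1634  0.0594] F [-0.3754 -0.1551  0.0076] gap 1.001 gf 0.0
t7.6 [ 0.3001 -0.2     0.3495] F [ 0.886  -0.6306 -0.4679] gap 0.998 gf 0.0
```

View pics/t1.png

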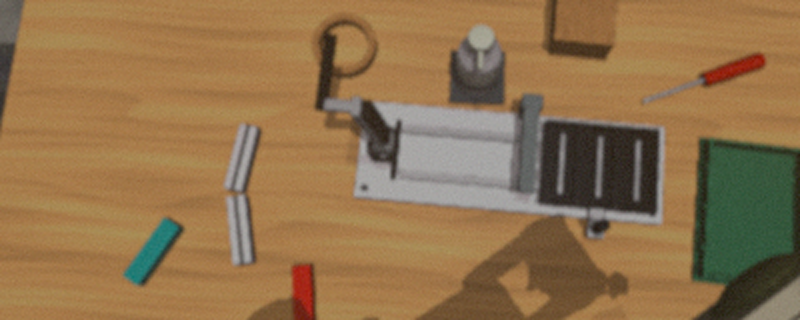

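View pics/scene1.png

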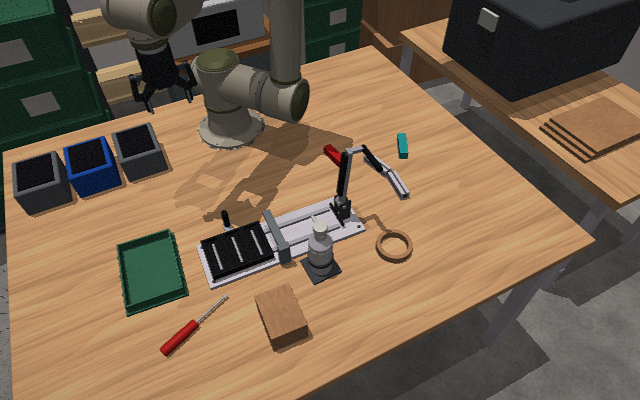

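```bash
cat > seg.py <<'E'
from vis import *
def big(n,tag,P,w,f=6):
    "hsv + bgr"
    return cv2.imread(f"pics/{n}{tag}.png")
def lines(tag):
    im=cv2.imread(f"pics/top{tag}.png"); g=cv2.cvtColor(im,cv2.COLOR_BGR2GRAY)
    out=[]
    m=(g[188:240,355:422]>90).astype(np.uint8); k,l,s,c=cv2.connectedComponentsWithStats(m)
    for i in range(1,k):
        if 15<s[i,4]<150 and s[i,3]>18: out.append((c[i]+[355,188],s[i]))
    return out
def housings(tag):
    "bright, unsaturated blobs in the bench's left part; centre/yaw on z=.028 and .014"
    im=cv2.imread(f"pics/top{tag}.png"); h=cv2.cvtColor(im,cv2.COLOR_BGR2HSV)
    m=cv2.inRange(h,(0,0,95),(180,60,255)); m[:, :150]=0; m[:,262:]=0; m[:170]=0; m[320:]=0
    m=cv2.morphologyEx(m,cv2.MORPH_CLOSE,np.ones((3,3)))
    k,l,s,c=cv2.connectedComponentsWithStats(m); r=[]
    for i in range(1,k):
        if s[i,4]>100:
            P=np.array([unproj('top',(u,v),.028)[:2] for v,u in np.argwhere(l==i)]).astype(np.float32)
            r.append((s[i].tolist(),cv2.minAreaRect(P)))
    return r
E
python3 - <<'E'
from seg import *
np.set_printoptions(precision=4,suppress=True)
for c,s in lines(1): print(c,s,unproj('top',c,.03))
for r in housings(1): print(r)
for n,tl in(('top',[(u/2+89.75,v/2+129.75) for u,v in((662,130),(655,216),(537,205),(545,120))]),): 
    for q in tl: print(unproj(n,q,.04)[:2])
a=cv2.imread("pics/top0.png")[190:285,430:500]; b=cv2.imread("pics/scene0.png")[220:320,105:195]
h=cv2.imread("pics/top1.png")[185:270,195:235]
R=lambda i,f:cv2.resize(i,None,fx=f,fy=f,interpolation=cv2.INTER_CUBIC)
o=np.zeros((400,800,3),np.uint8); 
for x,i in((0,R(a,4)),(285,R(b,4)),(650,R(h,3.7))): o[:i.shape[0],x:x+i.shape[1]]=i[:400,:800-x]
cv2.imwrite("pics/mix.png",o)
E
```

```text
[370.4762 211.3333] [14  9  4 30 84] [ 0.5376 -0.1116  0.03  ]
[389.3214 213.5238] [33 10  4 31 84] [ 0.5337 -0.1674  0.03  ]
[408.25   215.8333] [52 12  4 30 72] [ 0.5293 -0.2232  0.03  ]
([202, 192, 17, 71, 676], ((0.4711717665195465, 0.3610556125640869), (0.20741839706897736, 0.04380900412797928), 3.3767921924591064))
[ 0.5926 -0.2582]
[ 0.4644 -0.2462]
[ 0.4724 -0.0758]
[ 0.5998 -0.0848]
```

View pics/mix.png

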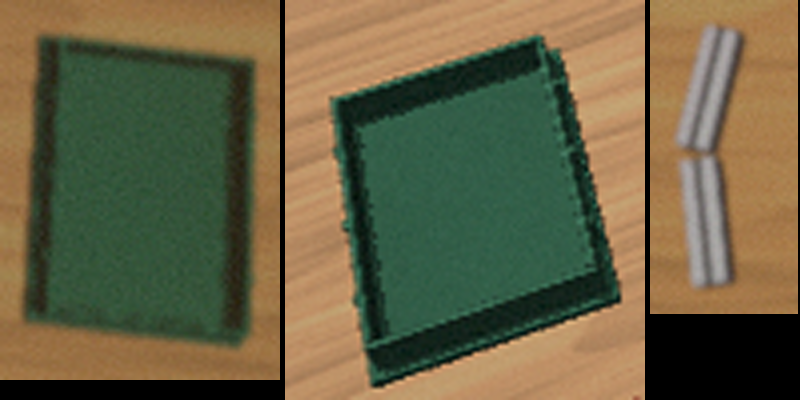

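```bash
python3 - <<'E'
from seg import *
np.set_printoptions(precision=4,suppress=True)
m=lambda f,o,ps:[np.array(p)/f+o-.5+.5/f for p in ps]
# tray order (+x,-y),(+x,+y),(-x,+y),(-x,-y)
T=m(4,np.array([430,190]),[(253,60),(38,37),(25,320),(240,345)])
S=m(4,np.array([105,220]),[(368-285,345),(612-285,262),(543-285,37),(330-285,98)])
for o in({'top':T},{'scene':S},{'top':T,'scene':S}): print('tray',rect(.205,.145,.035,o,[.48,-.4,0]))
H=lambda ps:{'top':m(3.7,np.array([195,185]),[(a-650,b) for a,b in ps])}
print('h1',rect(.1,.028,.028,H([(743,32),(710,25),(678,146),(711,152)]),[.52,.36,0]))
print('h2',rect(.1,.028,.028,H([(717,155),(681,158),(696,288),(733,284)]),[.42,.355,0]))
# plate edges
im=cv2.imread("pics/top1.png"); s=cv2.cvtColor(im,cv2.COLOR_BGR2HSV)[:,:,1].astype(float)
for rows,cols in(((165,205),list(range(290,342))+list(range(370,418))),((215,250),list(range(275,375))+list(range(395,418)))):
    P=[]
    for c in cols:
        a=s[rows[0]:rows[1],c]; d=np.diff(a); 
        i=np.argmin(d) if rows[0]<200 else np.argmax(d)
        w=np.abs(d[max(i-1,0):i+2]); k=np.average(np.arange(max(i-1,0),max(i-1,0)+len(w)),weights=w)+.5+rows[0]
        P.append(unproj('top',(c,k),.012)[:2])
    P=np.array(P); 
    for _ in range(4):
        f=np.polyfit(P[:,1],P[:,0],1); r=P[:,0]-np.polyval(f,P[:,1]); P=P[abs(r)<max(.003,1.5*r.std())]
    print('edge',f,len(P),r.std(), 'x at -.036',np.polyval(f,-.036))
E
```

```text
tray (array([ 0.4749, -0.3841, -0.0801]), np.float64(2.5410976689728955))
tray (array([ 0.4771, -0.3899, -0.0569]), np.float64(1.7416885241556486))
tray (array([ 0.4762, -0.3875, -0.0689]), np.float64(3.072163360173022))
h1 (array([ 0.5246,  0.3614, -0.149 ]), np.float64(0.18747895408372983))
h2 (array([0.4187, 0.3529, 0.2206]), np.float64(0.943370969756046))
edge [0.0418 0.6181] 85 0.0005971254470980847 x at -.036 0.6166272227966137
edge [0.043  0.4663] 121 0.00048322543827039984 x at -.036 0.46478569936026326
```

```bash
sed -i 's/^PSI=-0.040/PSI=-0.0424/; s/NC=np.array.*; HP/NC=np.array([.5407,-.036,0]); HP/' rob.py; python3 - <<'E'
from rob import *
M=np.array([.5335,-.1674,0])
for n,q in(('t c',(530,143)),('edge R near',(534,188)),('edge R far',(541,97)),('L near',(517,188))):
    p=unproj('top',np.array(q)/2+[89.75,129.75],.081); d=p-M; print(n,p,'rel carriage',d@NX,d@NY)
d=M-NC; print('mid rel nest',d@NX,d@NY)
d=np.array([.442,-.1631,0])-NC; print('post rel nest',d@NX,d@NY)
E
```

```text
t c [ 0.5546 -0.0595  0.081 ] rel carriage 0.01654896562601441 0.10865496779100069
edge R near [ 0.4905 -0.0667  0.081 ] rel carriage -0.04726983396472731 0.09879085759117558
edge R far [ 0.6231 -0.0737  0.081 ] rel carriage 0.0855478618055814 0.09740445224609924
L near [ 0.4893 -0.0429  0.081 ] rel carriage -0.049389967719805236 0.12248140358715387
mid rel nest -0.0016238382115036545 -0.13158709340000962
post rel nest -0.09322386838951671 -0.1311693956778564
```

```bash
cat >> rob.py <<'E'
M=np.array([.5343,-.1673,0])
def pick(x,y,th,zt,eff=60):
    t=go([x,y,zt+HP],th); down(t,.25); env.close_gripper(eff); st('picked')
    up(); st('lifted')
    return monitor.sense()['finger_gap']
def place(x,y,th,zt,guard=None):
    t=go([x,y,zt+HP],th); down(t+[0,0,.05],.25); r=down(t,.06,guard); st('placed',r); env.release(); up(); st('free')
E
python3 - <<'E'
from rob import *
g=pick(.5246,.3614,-.135,.012)
if .25<g<.42:
    p=M+.0015*NY; place(p[0],p[1],PSI,.046,15)
snap(2)
a=cv2.imread('pics/top1.png')[170:290,150:262]; b=cv2.imread('pics/top2.png')[170:290,150:262]
d=(cv2.absdiff(a,b).max(2)>45).astype(np.uint8); print('diff',d.sum(),[s.tolist() for s in cv2.connectedComponentsWithStats(d)[2][1:] if s[4]>8])
t=cv2.imread('pics/top2.png'); s=cv2.imread('pics/scene2.png')
R=lambda i,f:cv2.resize(i,None,fx=f,fy=f,interpolation=cv2.INTER_CUBIC)
cv2.imwrite('pics/v2.png',np.vstack([R(t[150:270,180:440],3),R(s[170:290,190:450],3)[:240]]))
E
```

```text
picked t11.9 [0.525  0.3617 0.0127] F [-0.2413  0.8578  5.461 ] gap 0.310 gf 60.1
lifted t13.1 [0.5246 0.3615 0.3282] F [-0.2889  0.1102 -2.0741] gap 0.309 gf 59.3
placed False t17.1 [ 0.5346 -0.1659  0.0464] F [ 1.0627  0.0256 -1.8149] gap 0.312 gf 65.1
free t18.8 [ 0.534  -0.1656  0.3286] F [ 0.7132 -0.0495 -0.341 ] gap 1.003 gf 0.0
diff 1193 [[52, 22, 19, 35, 377], [88, 79, 24, 41, 578], [81, 93, 15, 24, 217], [80, 112, 6, 4, 12]]
```

View pics/v2.png

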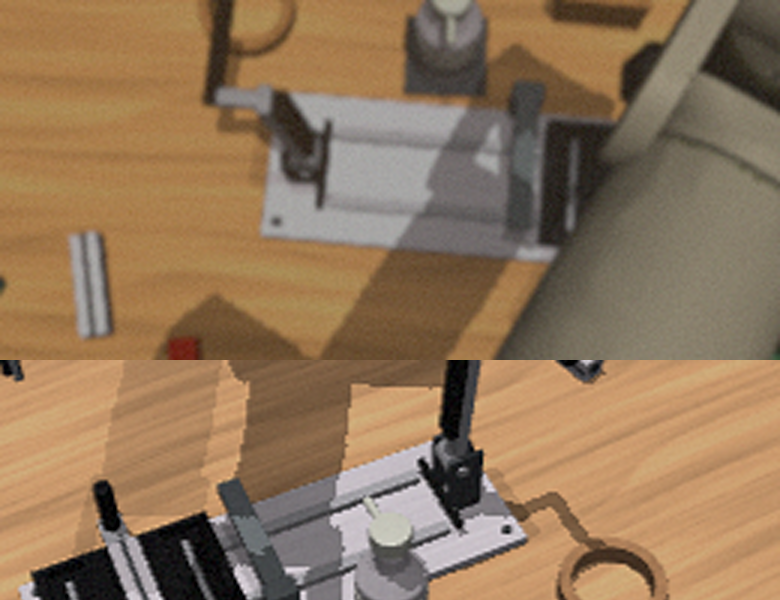

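The first housing is in the middle pocket (scene crop about (125,560)). The second hasn't moved on the bench (top crop about (90,285)).

```bash
python3 - <<'E'
from rob import *
g=pick(.4187,.3529,.215,.012)
if .25<g<.42:
    p=M-.0580*NY; place(p[0],p[1],PSI,.046,15)
env.reach([.35,.2,.33],quat(0,[.35,.2,.33]))
snap(3); st()
t=cv2.imread('pics/top3.png'); s=cv2.imread('pics/scene3.png')
R=lambda i,f:cv2.resize(i,None,fx=f,fy=f,interpolation=cv2.INTER_CUBIC)
cv2.imwrite('pics/v3.png',np.hstack([R(t[170:260,340:440],4),R(s[190:280,190:290],4)]))
E
```

```text
picked t22.9 [0.419  0.3531 0.0125] F [-1.2247  0.5143  5.2445] gap 0.312 gf 60.0
lifted t24.1 [0.4187 0.3529 0.3284] F [ 0.3006  1.1771 -1.8971] gap 0.312 gf 59.2
placed False t28.3 [ 0.5321 -0.2254  0.0464] F [ 0.2802  0.4615 -0.6108] gap 0.309 gf 59.2
free t30.0 [ 0.5316 -0.2252  0.3285] F [-0.7463 -0.5532 -0.3375] gap 0.999 gf 0.0
t32.2 [0.3503 0.1998 0.3299] F [-0.6396 -0.3503  0.3308] gap 1.002 gf 0.0
```

View pics/v3.png

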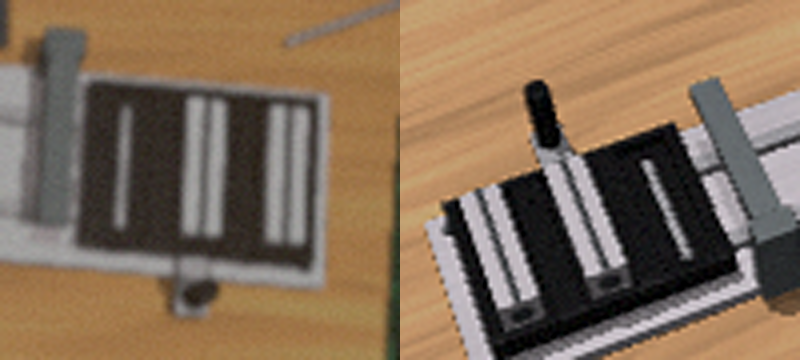

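Both housings are seated, one in the middle pocket and one in the -y pocket. Next I push the carriage home.

```bash
python3 - <<'E'
from rob import *
t=go([.442,-.1631,.078],PSI,.25); down(t,.25); env.close_gripper(20); st('grip')
c=np.array(monitor.sense()['position'])
r=env.movel(list(c+.19*NY),velocity=.08); st('in',r)
c2=np.array(monitor.sense()['position'])
r=env.movel(list(c2+.025*NY),velocity=.03,guard=9); st('home',r); print('travel',(np.array(monitor.sense()['position'])-c)@NY)
env.release(); up(.33)
env.reach([.35,-.2,.35],quat(0,[.35,-.2,.35]))
snap(4); st()
t=cv2.imread('pics/top4.png'); s=cv2.imread('pics/scene4.png')
R=lambda i,f:cv2.resize(i,None,fx=f,fy=f,interpolation=cv2.INTER_CUBIC)
cv2.imwrite('pics/v4.png',np.hstack([R(t[140:260,240:370],3),R(s[140:260,230:360],3)]))
E
```

```text
grip t35.7 [ 0.4421 -0.1628  0.0595] F [0.7345 4.5703 5.49  ] gap 0.203 gf 20.8
in False t38.2 [0.4502 0.027  0.0596] F [ 1.9105 -0.1413  3.1953] gap 0.203 gf 20.6
home True t38.8 [0.4509 0.0421 0.0596] F [-1.2291 -4.9132  2.5936] gap 0.205 gf 21.2
travel 0.2050970069026476
t41.7 [ 0.3505 -0.1992  0.3498] F [ 0.3287 -0.0874 -0.0669] gap 0.999 gf 0.0
```

View pics/v4.png

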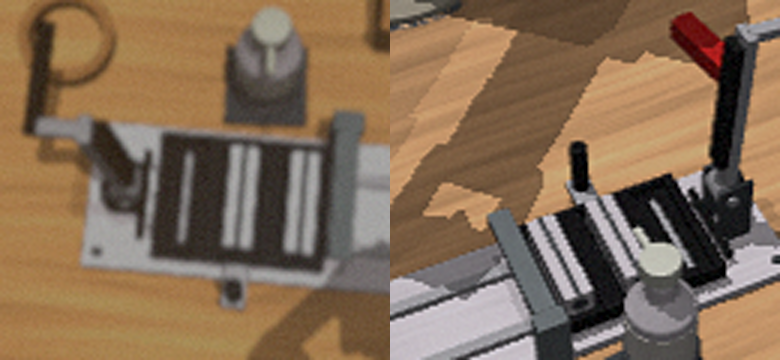

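```bash
python3 - <<'E'
from rob import *
f=tri(sc((628,132))[0],tc((211,40))[0]); n=tri(sc((573,52))[0],tc((199,147))[0])
print('far',f,'near',n,np.linalg.norm(f-n))
for p in(f,n): d=p-NC; print(d@NX,d@NY,p[2])
for q in ((211,40),(199,147)):
    p=unproj('top',tc(q)[0],.256); d=p-NC; print(p,d@NX,d@NY)
for q in ((628,132),(573,52)):
    p=unproj('scene',sc(q)[0],.256); d=p-NC; print('s',p,d@NX,d@NY)
# expected grip for hinge nest y candidates; hinge plate pixels top crop (285,200) z .072
p=unproj('top',tc((287,203))[0],.072);d=p-NC;print('hinge',d@NX,d@NY)
p=unproj('scene',sc((512,258))[0],.072);d=p-NC;print('hinge s',d@NX,d@NY)
E
```

```text
far [0.6372 0.203  0.2551] near [0.547  0.2063 0.2599] 0.09047362611290424
0.08632127905262164 0.24287608977800845 0.2550512839777233
-0.004021342286274718 0.24238925935218847 0.25989388532109964
[0.6367 0.2025 0.256 ] 0.08584040680202197 0.242324613539024
[0.5469 0.2045 0.256 ] -0.004046955554919703 0.2405389964209436
s [0.6381 0.2028 0.256 ] 0.08714647797570381 0.242682988851098
s [0.5437 0.2122 0.256 ] -0.007527096775901716 0.24815027127628086
hinge -0.005162508050868272 0.18805552576658002
hinge s 0.02494011388839093 0.18582409037911757
```

```bash
cat >> rob.py <<'E'
HY,HZ,R0,A0=.1835,.072,.193,np.arctan2(.044,.188)
def bar(q,x=.046):
    a=np.pi-A0-q; return N(x,HY+R0*np.cos(a),HZ+R0*np.sin(a))
def swing(q0,q1,n=11):
    for q in np.linspace(q0,q1,n+1)[1:]:
        r=env.movel(list(bar(q)-[0,0,HP]),velocity=.12,guard=30)
        s=monitor.sense(); print('q%.2f'%q,r,'gap %.3f'%s['finger_gap'],np.round(s['contact_force'],1))
        if r: break
E
python3 - <<'E'
from rob import *
t=go(bar(1.65),PSI,.35); st(); down(t,.15); env.close_gripper(30); st('grip')
s=monitor.sense()
if .12<s['finger_gap']<.28:
    swing(1.65,0.); st('shut')
E
```

```text
t43.5 [0.597  0.2035 0.3502] F [ 0.9145 -0.3591  0.4706] gap 1.002 gf 0.0
grip t45.1 [0.597  0.2044 0.2372] F [0.7176 1.8587 0.6555] gap 0.173 gf 29.3
q1.50 False gap 0.177 [-1.9  4.4  6.8]
q1.35 False gap 0.174 [-1.5  3.1  6.8]
q1.20 False gap 0.175 [-1.5  0.9  5.8]
q1.05 False gap 0.170 [1.3 1.1 0.3]
q0.90 False gap 0.174 [-0.8 -0.6  0.9]
q0.75 False gap 0.176 [-0.9 -1.1  0.3]
q0.60 False gap 0.177 [ 0.9 -0.3 -1. ]
q0.45 False gap 0.175 [ 0.4 -0.4 -1.8]
q0.30 False gap 0.174 [-0.6 -1.8 -2.8]
q0.15 False gap 0.172 [ 0.  -2.  -2.2]
q0.00 False gap 0.174 [ 2.8  1.6 -4.6]
shut t49.4 [ 0.5867 -0.0418  0.0972] F [ 2.7828  1.5626 -4.5518] gap 0.174 gf 30.6
```

```bash
python3 - <<'E'
from rob import *
env.release(); env.hold(.3); up(.33)
env.close_gripper(30)
env.reach([.35,-.2,.35],quat(0,[.35,-.2,.35])); snap(5); st()
t=cv2.imread('pics/top5.png'); s=cv2.imread('pics/scene5.png')
R=lambda i,f:cv2.resize(i,None,fx=f,fy=f,interpolation=cv2.INTER_CUBIC)
cv2.imwrite('pics/v5.png',np.hstack([R(t[140:260,240:370],3),R(s[140:260,230:360],3)]))
E
```

```text
t54.3 [ 0.3501 -0.1999  0.35  ] F [ 0.1903  0.1284 -0.4242] gap 0.002 gf 0.0
```

View pics/v5.png

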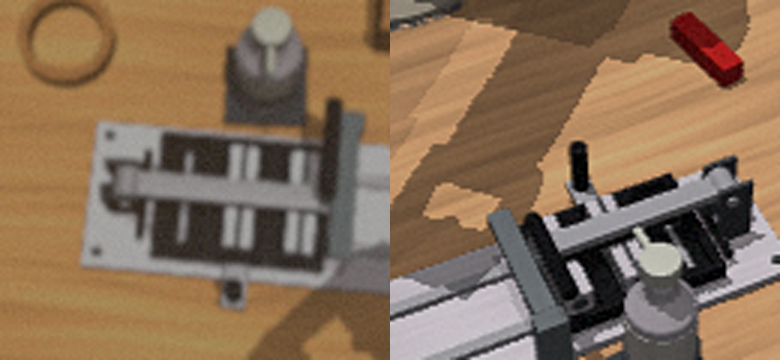

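The clamp lies flat on the housings. Now I press the cap.

```bash
python3 - <<'E'
from rob import *
p=[.6734,.0186,.20]
q=quat(PSI,p); env.reach([p[0],p[1],.30],q); env.movel([p[0],p[1],.195],velocity=.2); st()
r=env.movel([p[0],p[1],.165],velocity=.02,guard=13); st('pressed',r); env.hold(.15)
env.movel([p[0],p[1],.30],velocity=.15); env.hold(.2); env.release()
t=go(bar(0),PSI,.30); down(t,.2); env.close_gripper(30); st('grip')
if .12<monitor.sense()['finger_gap']<.28:
    swing(0,1.65); st('open'); env.release(); env.hold(.2); up(.36); st('free')
    env.reach([.35,-.2,.35],quat(0,[.35,-.2,.35])); snap(6)
    cv2.imwrite('pics/v6.png',cv2.resize(cv2.imread('pics/scene6.png')[120:280,190:430],None,fx=3,fy=3,interpolation=cv2.INTER_CUBIC))
E
```

```text
t56.5 [0.6739 0.0181 0.1968] F [-0.3799 -0.5687  0.7899] gap -0.001 gf 0.0
pressed True t57.5 [0.6735 0.0186 0.1746] F [-3.3626 -0.065   7.6687] gap 0.002 gf 3.9
grip t61.9 [ 0.5865 -0.0419  0.0975] F [-0.5369  4.5334  2.8823] gap 0.172 gf 29.4
q0.15 False gap 0.175 [ 2.7 -0.  -4.6]
q0.30 False gap 0.175 [-0.1 -6.6 -1.1]
q0.45 False gap 0.174 [ -1.  -10.1   2.2]
q0.60 False gap 0.175 [ -5.6 -13.8   9.9]
q0.75 False gap 0.173 [ -8.7 -15.6  17.4]
q0.90 False gap 0.179 [ -6.9 -10.4  18.7]
q1.05 False gap 0.174 [-4.8 -5.5 15.1]
q1.20 False gap 0.174 [-3.9 -1.6 11.1]
q1.35 False gap 0.175 [-0.8  1.8  6.3]
q1.50 False gap 0.174 [2.7 0.8 1.1]
q1.65 False gap 0.173 [ 4.2  1.4 -0.9]
open t66.2 [0.5972 0.2045 0.2367] F [ 4.2433  1.4232 -0.8776] gap 0.173 gf 32.7
free t67.7 [0.5969 0.204  0.36  ] F [ 0.2374  0.0146 -1.9447] gap 1.000 gf 0.0
```

View pics/v6.png

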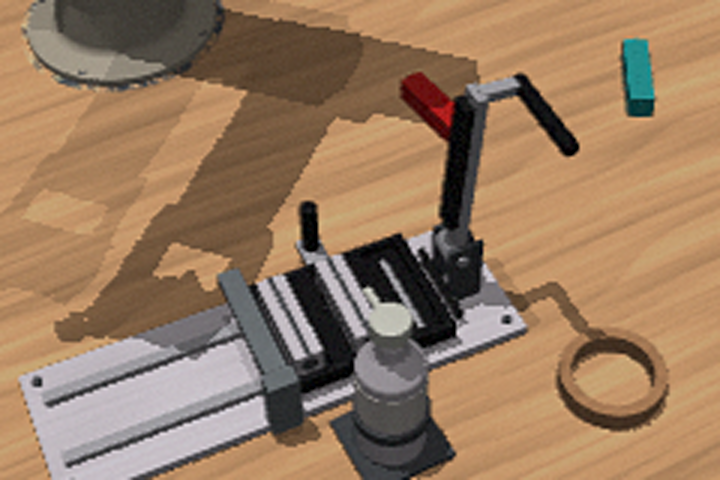

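The clamp is open again and the cap is up; it stopped about 7.4 mm down, and the 13 N guard tripped. Next I pull the carriage out and look at the housings again.

```bash
python3 - <<'E'
from rob import *
t=go([.4509,.0421,.078],PSI,.25); down(t,.25); env.close_gripper(20); st('grip')
c=np.array(monitor.sense()['position'])
env.movel(list(c-.19*NY),velocity=.08)
c2=np.array(monitor.sense()['position'])
r=env.movel(list(c2-.025*NY),velocity=.03,guard=9); st('out',r); print('travel',(np.array(monitor.sense()['position'])-c)@NY)
env.release(); up(.33)
env.reach([.35,.2,.33],quat(0,[.35,.2,.33])); snap(7); st()
t=cv2.imread('pics/top7.png'); s=cv2.imread('pics/scene7.png')
R=lambda i,f:cv2.resize(i,None,fx=f,fy=f,interpolation=cv2.INTER_CUBIC)
cv2.imwrite('pics/v7.png',np.hstack([R(t[170:290,340:500],2.5),R(s[200:320,110:270],2.5)]))
d=cv2.absdiff(cv2.imread('pics/top3.png'),t)[185:245,355:425]; print('diff vs loaded',(d.max(2)>40).sum())
E
```

```text
grip t72.1 [0.451  0.0421 0.0595] F [-1.165  -0.5048  4.8252] gap 0.205 gf 20.7
out True t75.2 [ 0.4421 -0.1628  0.0595] F [0.4057 4.1641 4.9432] gap 0.199 gf 21.1
travel -0.20501989303076718
t79.1 [0.3502 0.1998 0.3299] F [ 0.0434 -0.5755 -0.0286] gap 0.999 gf 0.0
diff vs loaded 0
```

View pics/v7.png

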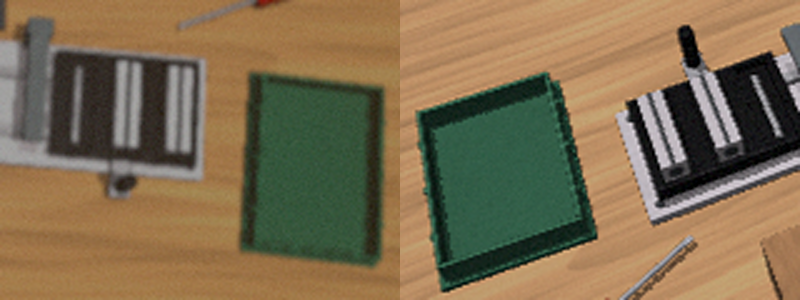

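Carriage out, with both housings seated exactly as before (image difference 0). Now the tray.

```bash
cat >> rob.py <<'E'
TR=np.array([.4762,-.3875,0]); TH=-.069; TX=np.array([np.cos(TH),np.sin(TH),0])
E
python3 - <<'E'
from rob import *
p=M-.0585*NY; z=.045
t=go([p[0],p[1],z+HP],PSI); down(t+[0,0,.03],.25); r=down(t,.05,6); st('at',r); env.close_gripper(60); st('grip')
up(); st('lift')
if .25<monitor.sense()['finger_gap']<.42:
    q=TR-.038*TX; place(q[0],q[1],TH+np.pi/2,.022,12)
env.reach([.35,.2,.33],quat(0,[.35,.2,.33])); snap(8); st()
t=cv2.imread('pics/top8.png'); s=cv2.imread('pics/scene8.png')
R=lambda i,f:cv2.resize(i,None,fx=f,fy=f,interpolation=cv2.INTER_CUBIC)
cv2.imwrite('pics/v8.png',np.hstack([R(t[170:290,340:500],2.5),R(s[200:320,110:270],2.5)]))
E
```

```text
at True t82.9 [ 0.5313 -0.2254  0.0447] F [-0.4103  0.8512  6.4536] gap 0.998 gf 2.9
grip t83.5 [ 0.5311 -0.2252  0.0442] F [0.4032 0.3374 2.8887] gap 0.310 gf 59.6
lift t84.5 [ 0.5308 -0.225   0.3283] F [-0.4591  0.2896 -1.563 ] gap 0.308 gf 59.1
placed False t88.3 [ 0.4384 -0.3851  0.0224] F [ 0.1533 -0.0901 -1.7602] gap 0.307 gf 59.1
free t90.1 [ 0.438  -0.3846  0.3285] F [ 0.1217 -0.4703 -0.0642] gap 0.998 gf 0.0
t92.4 [0.3504 0.1996 0.3299] F [-0.5703  0.3343 -0.0156] gap 0.998 gf 0.0
```

View pics/v8.png

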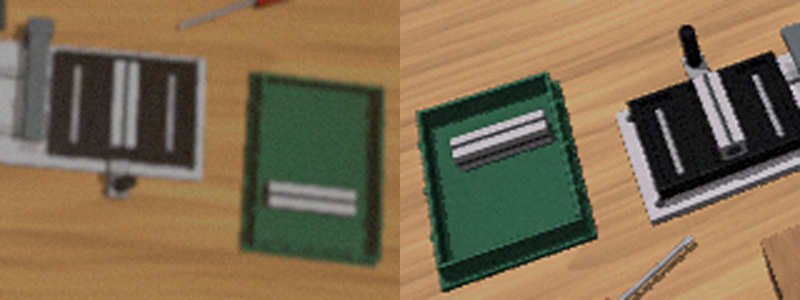

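The first housing lies flat in the tray (crop (312,198)), and the other is still in the middle pocket. That was my 14th picture, so I'll check the last placement numerically.

```bash
python3 - <<'E'
from rob import *
p=M+.001*NY; z=.043
t=go([p[0],p[1],z+HP],PSI); down(t+[0,0,.03],.25); r=down(t,.05,6); st('at',r); env.close_gripper(60); st('grip')
up(); st('lift')
if .25<monitor.sense()['finger_gap']<.42:
    q=TR+.038*TX; place(q[0],q[1],TH+np.pi/2,.021,12)
env.reach([.35,.2,.33],quat(0,[.35,.2,.33])); snap(9); st()
im=cv2.imread('pics/top9.png'); m=cv2.inRange(cv2.cvtColor(im,cv2.COLOR_BGR2HSV),(0,0,95),(180,60,255)); m[:,:430]=0; m[:,505:]=0; m[:195]=0; m[285:]=0
m=cv2.morphologyEx(m,cv2.MORPH_CLOSE,np.ones((3,3)))
k,l,s,c=cv2.connectedComponentsWithStats(m)
for i in range(1,k):
    if s[i,4]>30:
        P=np.array([unproj('top',(u,v),.033)[:2] for v,u in np.argwhere(l==i)]).astype(np.float32); print(s[i],cv2.minAreaRect(P),np.round([(unproj('top',c[i],.033)-TR)@TX,(unproj('top',c[i],.033)-TR)@[-TX[1],TX[0],0]],3))
d=cv2.absdiff(cv2.imread('pics/top7.png'),im).max(2)>40; k,l,s,c=cv2.connectedComponentsWithStats(d.astype(np.uint8)); print([x.tolist() for x in s[1:] if x[4]>15])
E
```

```text
at False t96.4 [ 0.5345 -0.1663  0.0431] F [0.0777 0.2151 0.5226] gap 1.001 gf 0.0
grip t97.0 [ 0.5346 -0.1664  0.0434] F [0.1824 1.4108 5.1739] gap 0.310 gf 59.9
lift t98.1 [ 0.5342 -0.1662  0.3282] F [-0.4262  0.4364 -1.9737] gap 0.309 gf 59.2
placed False t101.9 [ 0.5143 -0.3903  0.0214] F [-0.5394 -0.1443 -1.3945] gap 0.313 gf 59.2
free t103.7 [ 0.5139 -0.3899  0.3285] F [ 0.0015 -0.4578 -0.3993] gap 1.000 gf 0.0
t105.9 [0.3504 0.1997 0.3299] F [ 0.2984 -0.0151 -0.1758] gap 1.002 gf 0.0
[448 216  36  14 376] ((0.5160924792289734, -0.3899436593055725), (0.10208182036876678, 0.03270265832543373), 86.84312438964844) [ 0.04 -0.  ]
[447 242  36  15 387] ((0.44063398241996765, -0.3838515877723694), (0.10134158283472061, 0.03203044459223747), 85.54183197021484) [-0.036 -0.   ]
[[385, 194, 12, 36, 309], [406, 196, 12, 36, 335], [447, 217, 36, 13, 353], [445, 242, 38, 14, 367]]
```

```bash
python3 -c "
from bench import job; print(job.hand_in())"
```

```text
the job is handed in; nothing more can be done
None
```

The job is handed in, with no verdict returned: both housings present (there was no third) were loaded, clamped, the cap pressed and let up, then laid flat in the green tray, with the clamp open and the carriage right out, at about 106 s.

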